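# Clear a stop from the board-holding fixture

### The job

The board-holding fixture on the repair bench must be cleared for a wider circuit board: slide the square block stop along its T-slot to the open end, lift it out there, and stand it upright on its foot in the shallow grey tray. Leave the round stop in the other slot where it is, and let go of the block stop.

Things in the scene. Friction and masses are not known exactly. Their poses are not given: they have to be found in the camera images.
- block_centre (a point): Centre of the head of the stop to remove. Dark steel, 0.2-0.4 kg. Head: block 28 mm across the slot, 34 along, 46 tall; 9 mm stem and 6 mm thick foot (26 across, 34 along) below, foot held down by the slot's lips. Point: mid-head, 23 mm under its top, 43 above the foot's underside. z up, y along the slot. Play 2.5 mm each side, 6 mm up; slides freely. Starts in either slot.
- round_centre (a point): Centre (half-way up) of the head of the round stop, to be left alone in the other slot: dark steel, cylinder head 30 mm in diameter, 46 mm tall, on the same stem and foot. A spare round stop stands on the bare bench and is not part of the job.
- fixture: Fixed aluminium plate, 160 (x) by 220 (y) by 22 mm high; origin: centre of underside. Two T-slots along y at x = -50 and +50 mm, open at the +y end (y = 110), shut by a 30 mm high end plate at -y. Neck 14 mm wide, lips 6 thick; channel 32 wide, 12 high, floor 4 mm above the bench. A stop is clear of the slot when its centre is past y = 127 mm; in the slot its head's centre is at z = 47 mm.
- tray: Shallow empty grey plastic tray fixed to the bench, 160 (x) by 140 (y) by 22 mm high, walls and floor 4 mm thick. Origin: centre of its underside. A stop standing in it has its head's centre 47 mm above the bench.
There are look-alikes about, which are no part of the job. Leave any red or white look-alike of the part that bears block_centre alone.

How it is judged:
On the way:
1. the block stop has been slid along its slot to the open end, still down at slot height (y of block_centre in the frame of fixture between 0.095 and 0.18 m and z of block_centre in the frame of fixture below 0.06 m).
At the end, for the whole second after the job is handed in: The block stop stands upright (within 11 degrees) on its foot on the tray's floor, within the tray's walls, released and at rest; the round stop is within 15 mm of where it started (x of block_centre in the frame of tray between -0.068 and 0.068 m and y of block_centre in the frame of tray between -0.058 and 0.058 m and z of block_centre in the frame of tray between 0.04 and 0.054 m and angle between block_centre's own z axis and vertical below 0.2 rad and linear speed of block_stop below 0.02 m/s and distance of round_centre from where it was at the start of the episode below 0.015 m); the robot touches nothing.
It fails at once if the round stop is moved by more than 15 mm (distance of round_centre from where it was at the start of the episode above 0.015 m).
It also fails if it takes over 42 s, if anything falls off the work surface, if the arm or the gripper's body presses on something with over 40 N, if the wrist force passes 120 N, or if a joint passes its speed limit or range.

### The arm

A 6-joint arm with a two-finger parallel gripper is mounted at the origin on the work surface. World frame = base frame: x ahead of the robot, y to its left, z up, the work surface at z = 0. Lengths are in m, angles in rad, forces in N, time in s.
With the tool pointing down it reaches from about 0.35 to 0.975 m from the base axis. Payload 4.9 kg.
Tool frame: the origin (TCP) lies at the very end of the fingers, on their centre line; the grasp point (between the pads) lies 19 mm behind it; z points along the fingers, x is the direction in which the jaws open and shut, and the axes are right-handed (so a half turn about z gives the same grasp; the last joint's range is limited). The gripper opens to 85 mm and grips with 20 to 120 N. Pads are 22 mm wide; open, the fingers measure 114 mm over their backs; the gripper's body (76 mm by 85 mm) begins 54 mm behind the grasp point. The pads swing forward as they close: fully open they stand 13 mm farther back than shut.
Start: joints at [-1.454, 0.053, 1.613, -0, 1.476, -0.119], TCP at [0.146, -0.608, 0.231] pointing down, gripper open.
Joint ranges: [-3.01, 3.01], [-1.01, 2.22], [0.06, 2.58], [-1.02, 4.17], [0.09, 2.62], [-3.14, 3.14]. Speed limits (rad/s): [2.57, 2.57, 3.14, 3.14, 3.14, 3.14].

### API

Orientations are given as a rotation vector (axis times angle).
In Python, from station import ctrl gives the robot as it stands.
- The arm moves only by the shell command python3 -m handwheel 'ROWS' [OPENING] [FORCE]. ROWS is a JSON object of lists of equal length, an entry for each row: "offset": the shift along the world's x, y, z in units of 40 mm (1.0 is 40 mm), a list of three; "roll": the turn about the world's z in units of 6 degrees (1.0 is 6 degrees). A call has exactly 10 rows; each row is the pose to reach, as a shift and turn from the pose commanded when the call began; what a row does not reach only later rows make up. A row lasts 1/10 s, in which the tool goes at most 50 mm and 8.59 degrees, less where a joint would pass 70% of its speed; a pose out of reach is approached as far as the arm can. A call with a gripper value outside its range is refused whole. OPENING is the finger opening in mm, from 0 to 85.4, set as the call begins (- or left out, the last holds). The fingers move at their own pace and stop on an object; FORCE is the grip in N (left out, the last holds). Time passes only in rows, so rows that repeat a pose let the fingers close, or fill a call up. It gives the time, the measured TCP pose, the force and the opening at its end, in the units of the state.
- ctrl.get_obs(): the state, without advancing time (a new reading comes with each control period).
- ctrl.get_image(name): name is "side" or "top" or "wrist"; returns a dict with "img" (420x560x3 uint8, red, green, blue), "fx", "fy", "cx", "cy" (pixels), "T" (4x4, takes a point from camera to world coordinates). Camera axes: x right, y down, z forward; pixel columns grow to the right and rows downward; lengths in m; the calibration is good to about 2 mm. A picture is of the moment at which its call begins. There is no depth.
- ctrl.finish_job(): hands the job in, once; it reports no verdict.
The state is a dict: "t": time; "q": joint angles; "dq": joint speeds; "effort": joint torques, N m; "tool_pos": TCP position; "tool_rot": TCP orientation; "contact_force": force on the tool from outside, world axes, zero at the start; "wrist_torque": the same for the moment, N m; "opening": finger opening in m.
Only numpy, scipy, OpenCV 4.12 (cv2) and the standard library are available. Lean on these libraries where they do the work, as an engineer would, in place of code of your own. Each camera call takes 0.05 s, during which the arm holds its last target.

## Working session

There is one attempt and no reset: what is moved stays moved. The work goes in short steps, Python scripts to look and compute and a shell command to move; the robot and the scene stay as the last step left them, time stands still between calls to the robot, and variables do not carry over. Pictures are saved under pics/ and viewed, and the job is handed in when it is done.

```bash
ls; mkdir -p pics
python3 - <<'E'
from station import ctrl
import cv2
o=ctrl.get_obs(); print(o['t'],o['tool_pos'],o['tool_rot'],o['opening'])
for n in ['side','top','wrist']:
    d=ctrl.get_image(n); cv2.imwrite(f'pics/{n}0.png',d['img'][:,:,::-1]); print(n,d['fx'],d['cx'],d['cy'],d['T'].round(3).tolist())
E
```

```text
pics
0.0 [ 0.14594503 -0.60708411  0.23002437] [-2.46617430e+00  1.94379451e+00  2.32695301e-03] 0.08553052317133823
side 396.157867458152 275.8894604572628 203.817672653541 [[0.861, -0.351, 0.368, 0.252], [-0.509, -0.6, 0.617, -0.436], [0.004, -0.718, -0.696, 0.561], [0.0, 0.0, 0.0, 1.0]]
top 524.9582463846434 287.5379193132434 215.46898414565993 [[0.001, -0.975, 0.222, 0.341], [-1.0, -0.001, 0.001, 0.035], [-0.001, -0.222, -0.975, 0.931], [0.0, 0.0, 0.0, 1.0]]
wrist 362.9706175479802 278.3627515803334 205.19100927638698 [[0.232, -0.919, -0.319, 0.228], [-0.973, -0.219, -0.075, -0.588], [-0.001, 0.328, -0.945, 0.374], [0.0, 0.0, 0.0, 1.0]]
```

View pics/side0.png

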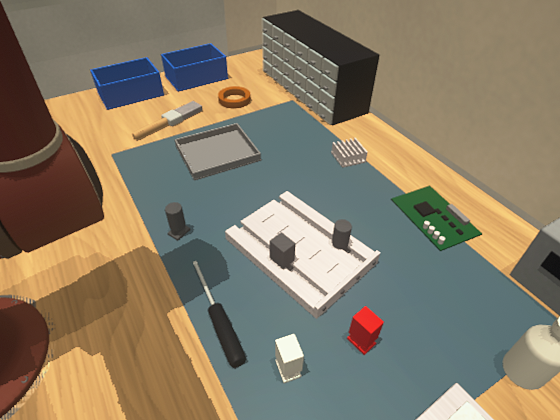

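View pics/top0.png

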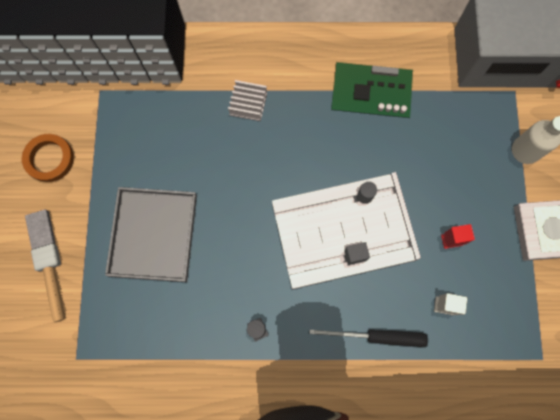

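View pics/wrist0.png

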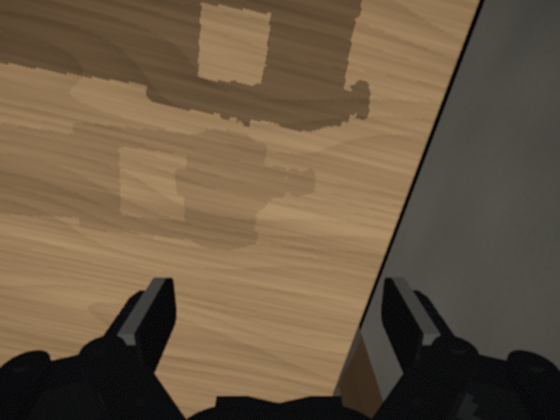

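Candidates: the block stop on the fixture is at top (357,253) and side (283,250). The round stop in the other slot is at top (367,192) and side (342,235). The spare round stop on the bench is at top (256,328). The red block is at top (460,235) and the white block at top (452,304). I choose the dark square at top (357,253) and will check it in a crop.

Run:
```python
import cv2, numpy as np
t=cv2.imread('pics/top0.png'); s=cv2.imread('pics/side0.png')
a=cv2.resize(t[165:295,260:430],None,fx=4.6,fy=4.6,interpolation=cv2.INTER_CUBIC)
b=cv2.resize(s[185:320,220:390],None,fx=4.4,fy=4.4,interpolation=cv2.INTER_CUBIC)
cv2.imwrite('pics/ta.png',a); cv2.imwrite('pics/sb.png',b)
cv2.imwrite('pics/tc.png',cv2.resize(t[180:290,95:205],None,fx=5,fy=5,interpolation=cv2.INTER_CUBIC))
```

```text
(no output)
```

View pics/ta.png

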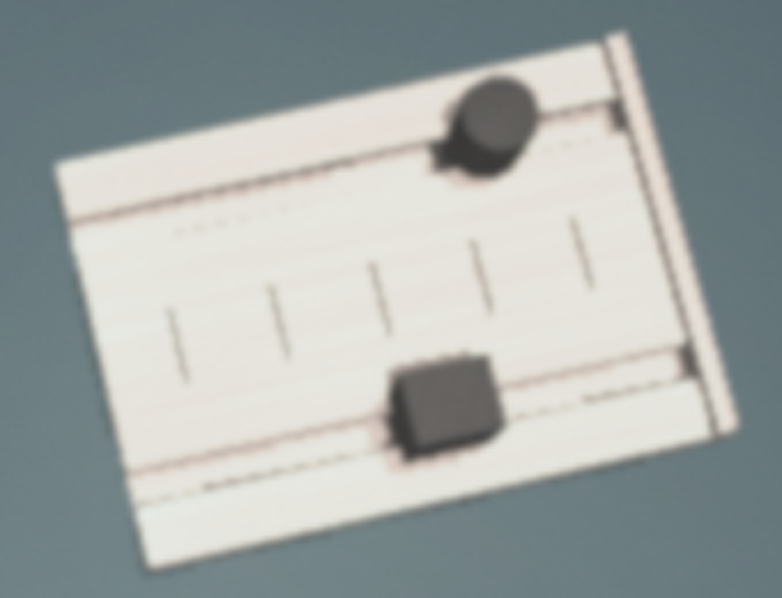

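View pics/sb.png

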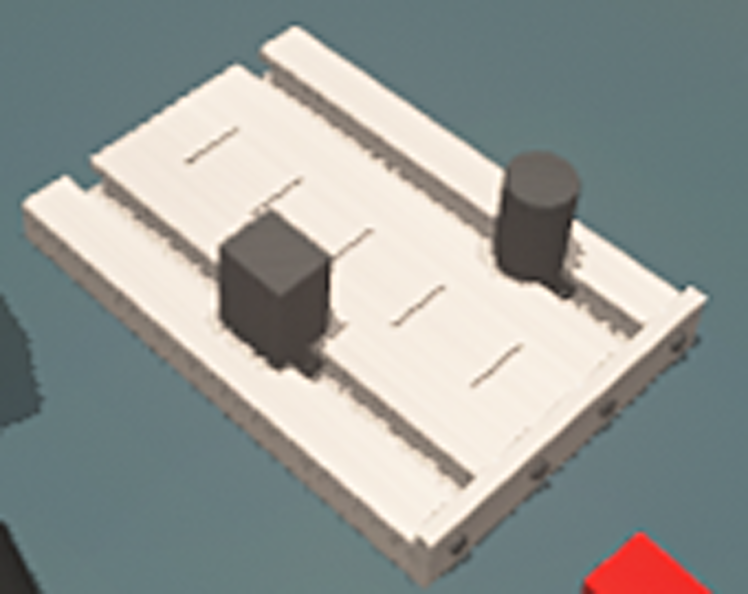

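View pics/tc.png

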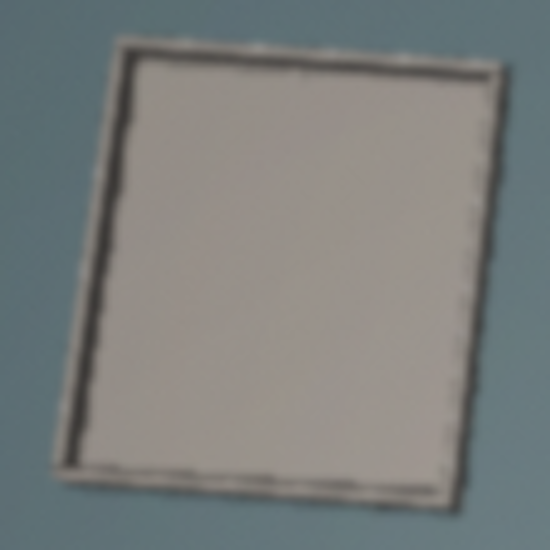

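The crop shows a dark square head in the lower slot, top face centred near top (358,252). The round head is in the other slot. The slots are open at the left end of the top view, and the end plate is on the right at top x≈395-420. Next I triangulate.

```bash
cat > h.py <<'E'
import numpy as np
from station import ctrl
def ray(d,p):
    T=np.array(d['T']); v=T[:3,:3]@np.array([(p[0]-d['cx'])/d['fx'],(p[1]-d['cy'])/d['fy'],1]); return T[:3,3],v/np.linalg.norm(v)
def onz(d,p,z):
    o,v=ray(d,p); return o+v*(z-o[2])/v[2]
def tri(d1,p1,d2,p2):
    A=np.zeros((3,3));b=np.zeros(3)
    R=[ray(d1,p1),ray(d2,p2)]
    for o,v in R:
        M=np.eye(3)-np.outer(v,v);A+=M;b+=M@o
    x=np.linalg.solve(A,b); return x,[np.linalg.norm((np.eye(3)-np.outer(v,v))@(x-o)) for o,v in R][0]*2
E
python3 - <<'E'
from h import *
np.set_printoptions(precision=4,suppress=True)
t=ctrl.get_image('top');s=ctrl.get_image('side')
f=lambda p,k,o:((p[0]+.5)/k-.5+o[0],(p[1]+.5)/k-.5+o[1])
T=lambda p:f(p,4.6,(260,165)); S=lambda p:f(p,4.4,(220,185)); R=lambda p:f(p,5,(95,180))
# block corners: order matched in world
tc={'+x+y':(403,372),'+x-y':(488,356),'-x-y':(500,432),'-x+y':(415,450)}
sc={'+x+y':(270,212),'+x-y':(328,247),'-x-y':(278,292),'-x+y':(222,247)}
C={}
for k in tc:
    x,g=tri(t,T(tc[k]),s,S(sc[k])); C[k]=x; print('block',k,x,g, 'top z70',onz(t,T(tc[k]),.07)[:2],'side z70',onz(s,S(sc[k]),.07)[:2])
print('block top centre',sum(C.values())/4)
print('round', tri(t,T((500,115)),s,S((541,178))))
for n,a,b in [('open+x',(55,162),(295,25)),('open-x',(150,570),(25,205))]:
    print(n,tri(t,T(a),s,S(b)),onz(t,T(a),.022))
print('shut plate +x -x',onz(t,T((603,42)),.022),onz(t,T((715,437)),.022))
print('slot open end',onz(t,T((135,487)),.022),'slot shut',onz(t,T((693,363)),.022))
tr=[(118,38),(505,63),(455,510),(57,475)]
P=[onz(t,R(p),.022) for p in tr]; print('tray',P,sum(P)/4)
for a,b in zip(tr,[(240,125),(261,157),(198,178),(177,151)]): print('tray tri',tri(t,R(a),s,b))
print('size',[np.linalg.norm(P[i]-P[i-1]) for i in range(4)])
print('spare',onz(t,(256,326),.065))
E
```

```text
block +x+y [ 0.486  -0.0629  0.0675] 0.0014466772967868932 top z70 [ 0.4863 -0.0628] side z70 [ 0.4841 -0.0647]
block +x-y [ 0.4916 -0.0931  0.074 ] 0.0001788813250674065 top z70 [ 0.4922 -0.0937] side z70 [ 0.4937 -0.0903]
block -x-y [ 0.466  -0.0978  0.0685] 0.002625174885002085 top z70 [ 0.4646 -0.0971] side z70 [ 0.4667 -0.0991]
block -x+y [ 0.46   -0.0674  0.0662] 0.003016516471997388 top z70 [ 0.458  -0.0664] side z70 [ 0.4599 -0.0705]
block top centre [ 0.4759 -0.0803  0.0691]
round (array([ 0.5833, -0.1014,  0.0687]), np.float64(0.0007987308108112675))
open+x (array([0.5769, 0.065 , 0.0213]), np.float64(0.0004140707382573772)) [0.5769 0.0649 0.022 ]
open-x (array([0.4206, 0.0278, 0.0205]), np.float64(0.0023119954419084906)) [0.4193 0.0281 0.022 ]
shut plate +x -x [ 0.6258 -0.1501  0.022 ] [ 0.4696 -0.1858  0.022 ]
slot open end [0.4504 0.0338 0.022 ] slot shut [ 0.498  -0.1789  0.022 ]
tray [array([0.6   , 0.3409, 0.022 ]), array([0.5909, 0.2013, 0.022 ]), array([0.431 , 0.2122, 0.022 ]), array([0.4429, 0.3505, 0.022 ])] [0.5162 0.2762 0.022 ]
tray tri (array([0.6073, 0.3442, 0.0093]), np.float64(0.007495879449049074))
tray tri (array([0.5945, 0.2041, 0.0073]), np.float64(0.0008518194028185605))
tray tri (array([0.4379, 0.2148, 0.0021]), np.float64(0.010269483667417518))
tray tri (array([ 0.4478,  0.367 , -0.0252]), np.float64(0.0007989014515510504))
size [np.float64(0.1574357276559281), np.float64(0.13984684666984382), np.float64(0.16025979446645872), np.float64(0.13888645518169845)]
spare [0.3554 0.087  0.065 ]
```

Block top centre measures (0.475,-0.081,0.069) against an expected height of 0.070. The plate corners triangulate to z≈0.021. Fixture yaw is about 13°, which puts the block at fixture x≈-0.051, y≈-0.009. Jaws now point at -76.5° and the slot at -77°, so they already lie along the slot. Gripping along the slot leaves the lateral play free. I also need a better side view of the tray.

```bash
python3 -m handwheel '{"offset":[[0.8,1.2,0],[1.5,2.4,0],[2.2,3.6,0],[3.0,4.7,0],[3.7,5.9,0],[4.4,7.0,0],[5.1,8.2,0],[5.8,9.3,0],[6.5,10.4,0],[7.2,11.5,0]],"roll":[0,0,0,0,0,0,0,0,0,0]}' 85 40
python3 -m handwheel '{"offset":[[0.5,0.8,0],[1.0,1.6,0],[1.0,1.6,0],[1.0,1.6,0],[1.0,1.6,0],[1.0,1.6,0],[1.0,1.6,0],[1.0,1.6,0],[1.0,1.6,0],[1.0,1.6,0]],"roll":[0,0,0,0,0,0,0,0,0,0]}'
python3 - <<'E'
from station import ctrl
import cv2
d=ctrl.get_image('wrist'); cv2.imwrite('pics/w1.png',d['img'][:,:,::-1])
o=ctrl.get_obs(); print(o['t'],o['tool_pos'],o['tool_rot'],o['contact_force'])
s=cv2.imread('pics/side0.png'); cv2.imwrite('pics/sc.png',cv2.resize(s[110:190,160:280],None,fx=6,fy=6,interpolation=cv2.INTER_CUBIC))
E
```

```text
t: 1.25
tool_pos: [0.4117, -0.182, 0.2316]
tool_rot: [-2.467, 1.945, -0.002]
contact_force: [0.3, -1.7, 0.6]
opening: 0.0851
t: 2.25
tool_pos: [0.451, -0.1201, 0.2313]
tool_rot: [-2.467, 1.945, -0.0]
contact_force: [-0.5, -0.1, 1.5]
opening: 0.0846
2.3 [ 0.45103007 -0.12002567  0.23131769] [ 2.46698153e+00 -1.94511898e+00  2.74184369e-05] [-0.07496315  0.86530807 -0.10496274]
```

View pics/w1.png

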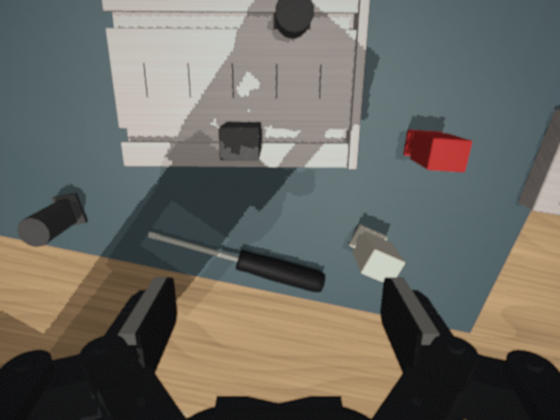

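View pics/sc.png

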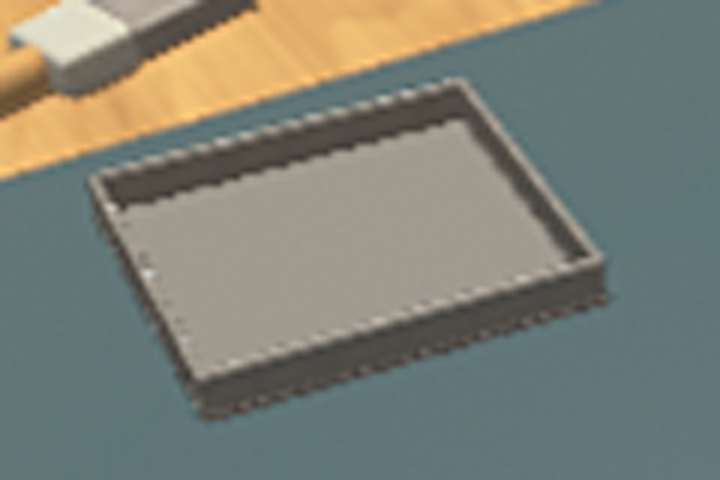

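Run:
```python
import cv2
s=cv2.imread('pics/w1.png'); s=cv2.convertScaleAbs(s,alpha=1.8)
cv2.imwrite('pics/w1c.png',cv2.resize(s[95:180,190:310],None,fx=6,fy=6,interpolation=cv2.INTER_CUBIC))
```

```text
(no output)
```

View pics/w1c.png

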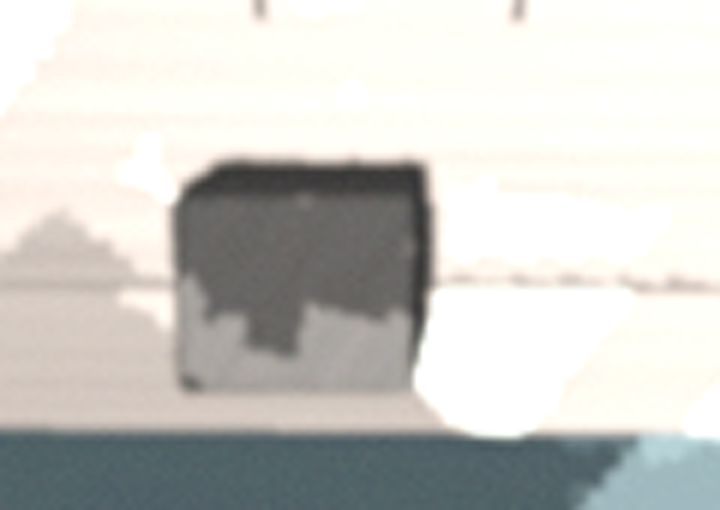

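The wrist crop shows the block's top face at crop (178,195)-(413,390), square in the image and aligned with the plate edge, so the yaw is right. Triangulating against the top view, plus the tray corners.

Run:
```python
from h import *
np.set_printoptions(precision=4,suppress=True)
t=ctrl.get_image('top');s=ctrl.get_image('side');w=ctrl.get_image('wrist')
f=lambda p,k,o:((p[0]+.5)/k-.5+o[0],(p[1]+.5)/k-.5+o[1])
T=lambda p:f(p,4.6,(260,165)); R=lambda p:f(p,5,(95,180)); W=lambda p:f(p,6,(190,95)); S=lambda p:f(p,6,(160,110))
tc=[(403,372),(488,356),(500,432),(415,450)]; wc=[(178,195),(413,195),(411,390),(182,390)]
P=[]
for a,b in zip(tc,wc):
    x=tri(t,T(a),w,W(b)); P.append(onz(w,W(b),.07)); print(*x, P[-1])
print('centre wrist z70',sum(P)/4,'tool',ctrl.get_obs()['tool_pos'])
for a,b in zip([(118,38),(505,63),(455,510),(57,475)],[(460,80),(605,258),(200,380),(92,180)]): print('tray',tri(t,R(a),s,S(b)),onz(s,S(b),.022))
```

```text
[ 0.4858 -0.0623  0.0735] 0.00023189695876542297 [ 0.4853 -0.0618  0.07  ]
[ 0.4925 -0.0936  0.069 ] 0.0006234908071942025 [ 0.4928 -0.0933  0.07  ]
[ 0.4651 -0.0984  0.0646] 0.0009816739323068758 [ 0.4661 -0.0989  0.07  ]
[ 0.4582 -0.0669  0.068 ] 0.0003953141840853373 [ 0.4586 -0.0672  0.07  ]
centre wrist z70 [ 0.4757 -0.0803  0.07  ] tool [ 0.4511 -0.1199  0.2313]
tray (array([0.6005, 0.3415, 0.0201]), np.float64(0.0002031680019286426)) [0.5991 0.3388 0.022 ]
tray (array([0.5909, 0.2011, 0.0229]), np.float64(0.0005623524911165277)) [0.5917 0.2021 0.022 ]
tray (array([0.4321, 0.2119, 0.0219]), np.float64(0.0024128896029471415)) [0.4333 0.2116 0.022 ]
tray (array([0.4437, 0.3514, 0.0192]), np.float64(0.0010673727854162958)) [0.4432 0.3472 0.022 ]
```

Two view pairs agree on the block at (0.4757,-0.0804). Tray rim z is 0.019-0.023, centre (0.516,0.276). Shift: +0.62, +0.98 units, then down 4.93.

```bash
python3 -m handwheel '{"offset":[[0.3,0.5,0],[0.62,0.98,0],[0.62,0.98,-0.5],[0.62,0.98,-1],[0.62,0.98,-1.5],[0.62,0.98,-2],[0.62,0.98,-2.5],[0.62,0.98,-3],[0.62,0.98,-3.3],[0.62,0.98,-3.3]],"roll":[0,0,0,0,0,0,0,0,0,0]}' 65 40
python3 - <<'E'
from station import ctrl
import cv2
d=ctrl.get_image('wrist'); cv2.imwrite('pics/w2.png',d['img'][:,:,::-1])
d=ctrl.get_image('side'); cv2.imwrite('pics/s2.png',d['img'][:,:,::-1])
o=ctrl.get_obs(); print(o['t'],o['tool_pos'],o['tool_rot'],o['contact_force'])
E
```

```text
t: 3.45
tool_pos: [0.4745, -0.0802, 0.0973]
tool_rot: [2.466, -1.944, -0.006]
contact_force: [0.4, 0.8, -0.0]
opening: 0.0652
3.55 [ 0.47623438 -0.08076968  0.09981615] [-2.46721137e+00  1.94456848e+00 -7.43023342e-04] [ 0.34418666 -0.2670307   0.77779364]
```

View pics/w2.png

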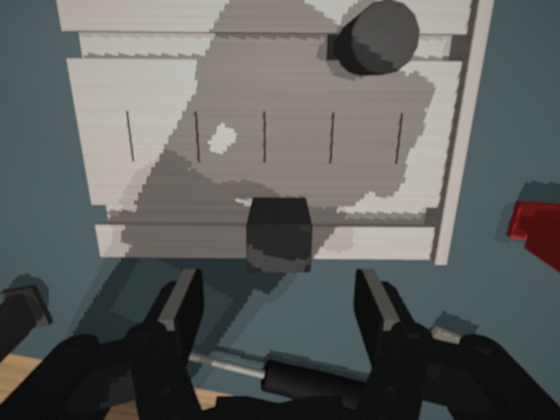

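View pics/s2.png

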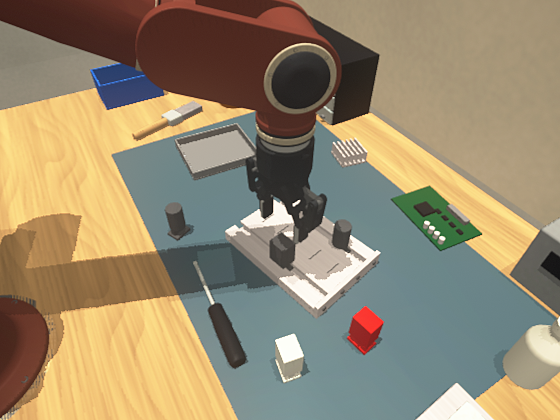

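Wrist view: block top face at columns 247-311, centre 279, between fingertips at about 200 and 358, so it is centred. Side view: the jaws straddle the head, clear of the round stop. Descend 1.62 units and close.

```bash
python3 -m handwheel '{"offset":[[0,0,-0.4],[0,0,-0.8],[0,0,-1.2],[0,0,-1.5],[0,0,-1.62],[0,0,-1.62],[0,0,-1.62],[0,0,-1.62],[0,0,-1.62],[0,0,-1.62]],"roll":[0,0,0,0,0,0,0,0,0,0]}' 65 40
python3 -m handwheel '{"offset":[[0,0,0],[0,0,0],[0,0,0],[0,0,0],[0,0,0],[0,0,0],[0,0,0],[0,0,0],[0,0,0],[0,0,0]],"roll":[0,0,0,0,0,0,0,0,0,0]}' 20 40
```

```text
t: 4.55
tool_pos: [0.4762, -0.0808, 0.035]
tool_rot: [-2.467, 1.945, -0.001]
contact_force: [0.3, -0.2, -0.5]
opening: 0.0651
t: 5.55
tool_pos: [0.476, -0.0807, 0.0346]
tool_rot: [-2.467, 1.945, -0.0]
contact_force: [-0.3, 0.1, 2.6]
opening: 0.0333
```

Gripped (opening 33.3 mm, expected 34). Slide along the slot direction (-0.226,0.974), first half, watching the force.

```bash
python3 -m handwheel '{"offset":[[-0.03,0.12,0],[-0.07,0.32,0],[-0.12,0.52,0],[-0.17,0.72,0],[-0.21,0.92,0],[-0.26,1.12,0],[-0.31,1.32,0],[-0.35,1.5,0],[-0.38,1.65,0],[-0.38,1.65,0]],"roll":[0,0,0,0,0,0,0,0,0,0]}'
```

```text
t: 6.55
tool_pos: [0.4605, -0.0135, 0.0347]
tool_rot: [-2.467, 1.943, 0.002]
contact_force: [-0.7, 1.1, 5.0]
opening: 0.0336
```

```bash
python3 -m handwheel '{"offset":[[-0.03,0.12,0],[-0.08,0.36,0],[-0.14,0.6,0],[-0.19,0.84,0],[-0.25,1.08,0],[-0.3,1.32,0],[-0.36,1.56,0],[-0.42,1.8,0],[-0.46,2.0,0],[-0.46,2.0,0]],"roll":[0,0,0,0,0,0,0,0,0,0]}'
python3 - <<'E'
from station import ctrl
import cv2
for n in ['wrist','side','top']:
    d=ctrl.get_image(n); cv2.imwrite(f'pics/{n}3.png',d['img'][:,:,::-1])
o=ctrl.get_obs(); print(o['t'],o['tool_pos'],o['contact_force'],o['opening'])
E
```

```text
t: 7.55
tool_pos: [0.4401, 0.0667, 0.0328]
tool_rot: [2.467, -1.942, -0.006]
contact_force: [-0.9, -0.8, -2.8]
opening: 0.0334
7.7 [0.44150977 0.06549708 0.03374452] [ 1.01139921 -0.49077359 -3.27110378] 0.03352328599725768
```

View pics/wrist3.png

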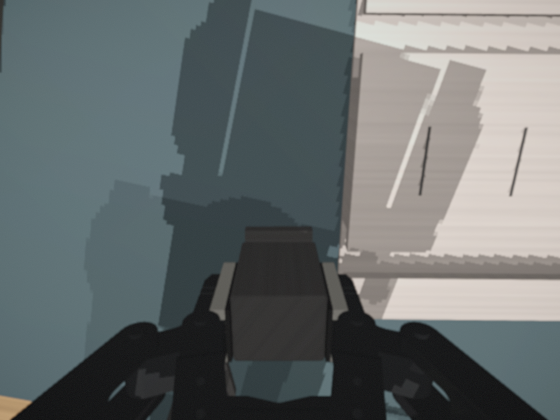

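View pics/side3.png

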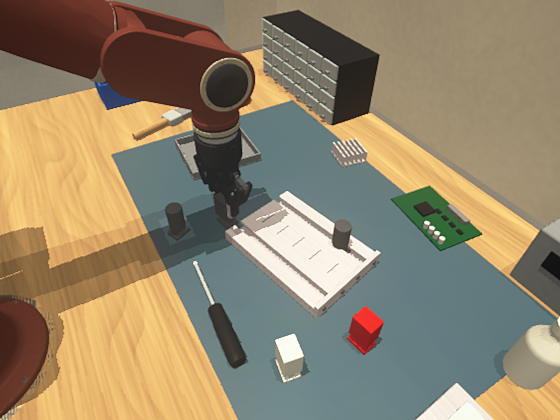

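The wrist view shows the foot at (280,235) fully clear of the plate edge (column ~340); fixture y≈0.141 with z still at slot height. Side view: the round stop is still at (342,235). Lift 2.5 units, then carry.

```bash
python3 -m handwheel '{"offset":[[0,0,0.2],[0,0,0.6],[0,0,1.0],[0,0,1.4],[0,0,1.8],[0,0,2.2],[0,0,2.4],[0,0,2.5],[0,0,2.5],[0,0,2.5]],"roll":[0,0,0,0,0,0,0,0,0,0]}'
python3 -m handwheel '{"offset":[[0.15,0.4,0],[0.38,1.1,0],[0.64,1.8,0],[0.89,2.5,0],[1.13,3.2,0],[1.38,3.9,0],[1.6,4.5,0],[1.77,5.0,0],[1.86,5.26,0],[1.86,5.26,0]],"roll":[0,0,0,0,0,0,0,0,0,0]}'
python3 - <<'E'
from station import ctrl
import cv2
for n in ['wrist','side','top']:
    d=ctrl.get_image(n); cv2.imwrite(f'pics/{n}4.png',d['img'][:,:,::-1])
o=ctrl.get_obs(); print(o['t'],o['tool_pos'],o['contact_force'],o['opening'])
E
```

```text
t: 8.7
tool_pos: [0.4417, 0.0653, 0.1337]
tool_rot: [2.467, -1.944, -0.002]
contact_force: [-0.9, -0.5, -3.4]
opening: 0.0339
t: 9.7
tool_pos: [0.5164, 0.2763, 0.1335]
tool_rot: [2.467, -1.942, -0.001]
contact_force: [-0.9, -0.2, -2.9]
opening: 0.0335
9.85 [0.51622675 0.27482934 0.13391518] [ 0.45230476 -0.5071073  -3.48106246] 0.033554896971782516
```

View pics/wrist4.png

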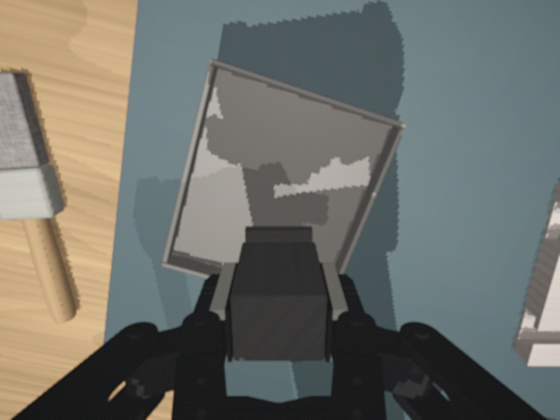

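View pics/side4.png

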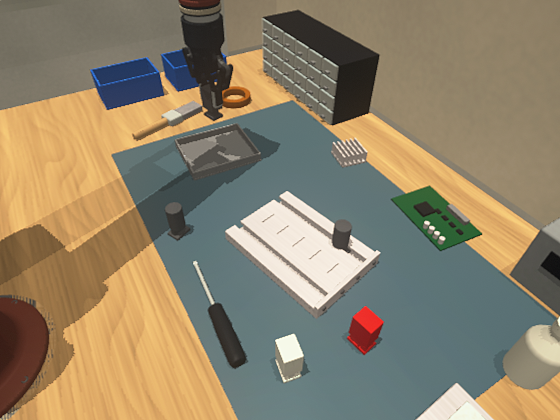

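The block hangs straight below the jaws (foot at wrist (280,235)), over the tray. Force −3 N matches its weight. Lower 2.4 units, then the last bit while checking force.

```bash
python3 -m handwheel '{"offset":[[0,0,-0.3],[0,0,-0.7],[0,0,-1.1],[0,0,-1.5],[0,0,-1.8],[0,0,-2.1],[0,0,-2.25],[0,0,-2.35],[0,0,-2.4],[0,0,-2.4]],"roll":[0,0,0,0,0,0,0,0,0,0]}'
python3 -m handwheel '{"offset":[[0,0,-0.02],[0,0,-0.04],[0,0,-0.06],[0,0,-0.07],[0,0,-0.08],[0,0,-0.08],[0,0,-0.08],[0,0,-0.08],[0,0,-0.08],[0,0,-0.08]],"roll":[0,0,0,0,0,0,0,0,0,0]}'
```

```text
t: 10.85
tool_pos: [0.5169, 0.2759, 0.0388]
tool_rot: [-2.467, 1.944, -0.0]
contact_force: [-0.6, 0.5, -2.4]
opening: 0.0337
t: 11.85
tool_pos: [0.5167, 0.2757, 0.0353]
tool_rot: [-2.467, 1.945, -0.0]
contact_force: [0.6, 0.2, -2.7]
opening: 0.034
```

```bash
python3 -m handwheel '{"offset":[[0,0,-0.01],[0,0,-0.02],[0,0,-0.03],[0,0,-0.04],[0,0,-0.04],[0,0,-0.04],[0,0,-0.04],[0,0,-0.04],[0,0,-0.04],[0,0,-0.04]],"roll":[0,0,0,0,0,0,0,0,0,0]}'
```

```text
t: 12.85
tool_pos: [0.5168, 0.2758, 0.0346]
tool_rot: [2.467, -1.944, 0.0]
contact_force: [-3.4, -1.9, 5.0]
opening: 0.0331
```

Force turned to +5 N, so the foot is on the floor. Open and rise.

```bash
python3 -m handwheel '{"offset":[[0,0,0],[0,0,0],[0,0,0],[0,0,0],[0,0,0],[0,0,0],[0,0,0],[0,0,0],[0,0,0],[0,0,0]],"roll":[0,0,0,0,0,0,0,0,0,0]}' 65
python3 -m handwheel '{"offset":[[0,0,0.2],[0,0,0.5],[0,0,0.9],[0,0,1.4],[0,0,1.9],[0,0,2.4],[0,0,2.9],[0,0,3.4],[0,0,3.8],[0,0,4.0]],"roll":[0,0,0,0,0,0,0,0,0,0]}'
python3 -m handwheel '{"offset":[[-0.5,-0.8,0],[-1,-1.6,0],[-1.5,-2.4,0],[-2,-3.2,0],[-2.4,-4,0],[-2.4,-4.6,0],[-2.4,-5,0],[-2.4,-5,0],[-2.4,-5,0],[-2.4,-5,0]],"roll":[0,0,0,0,0,0,0,0,0,0]}'
python3 - <<'E'
from station import ctrl
import cv2
for n in ['side','top']:
    d=ctrl.get_image(n); cv2.imwrite(f'pics/{n}5.png',d['img'][:,:,::-1])
o=ctrl.get_obs(); print(o['t'],o['tool_pos'],o['contact_force'],o['opening'])
E
```

```text
t: 13.85
tool_pos: [0.5167, 0.2757, 0.0337]
tool_rot: [-2.467, 1.945, -0.0]
contact_force: [0.6, -0.1, -0.2]
opening: 0.0648
t: 14.85
tool_pos: [0.5177, 0.2761, 0.1971]
tool_rot: [-2.464, 1.942, -0.004]
contact_force: [-0.4, -0.1, -0.2]
opening: 0.0651
t: 15.85
tool_pos: [0.4206, 0.0763, 0.1937]
tool_rot: [-2.468, 1.944, 0.001]
contact_force: [-0.3, 0.5, 0.4]
opening: 0.065
15.95 [0.42064734 0.07640777 0.19360263] [-0.08936396  0.61922045  0.53351791] 0.06488752723123685
```

View pics/side5.png

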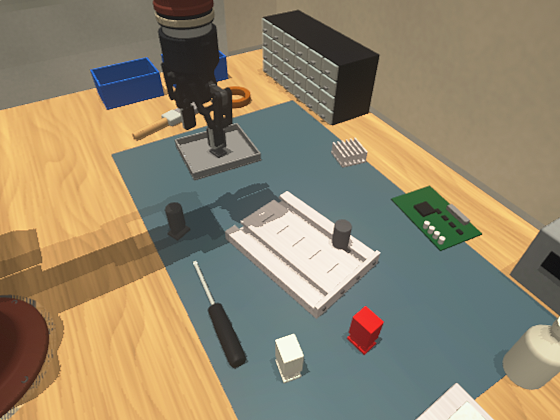

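View pics/top5.png

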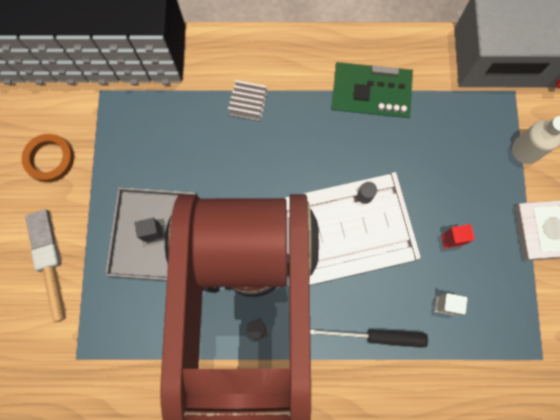

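The top view shows the block standing in the tray at (149,229), with the round stop still at (367,192). In the side view the fingers still hide the head (218,140), so I check numerically using enlarged crops, plus a wrist view.

Run:
```python
from h import *
import cv2
t=cv2.imread('pics/top5.png'); s=cv2.imread('pics/side5.png')
d=ctrl.get_image('wrist')
a=cv2.resize(t[205:255,120:180],(480,400),interpolation=cv2.INTER_CUBIC)
b=cv2.resize(s[110:175,190:250],(300,325),interpolation=cv2.INTER_CUBIC)
c=np.zeros((400,780,3),np.uint8); c[:,:480]=cv2.convertScaleAbs(a,alpha=1.5); c[:325,480:]=b; cv2.imwrite('pics/c5.png',c)
cv2.imwrite('pics/w5.png',d['img'][:,:,::-1])
t0=cv2.imread('pics/top0.png');print('round crop diff',np.abs(t0[178:208,350:382].astype(int)-t[178:208,350:382]).max())
```

```text
round crop diff 24
```

View pics/c5.png

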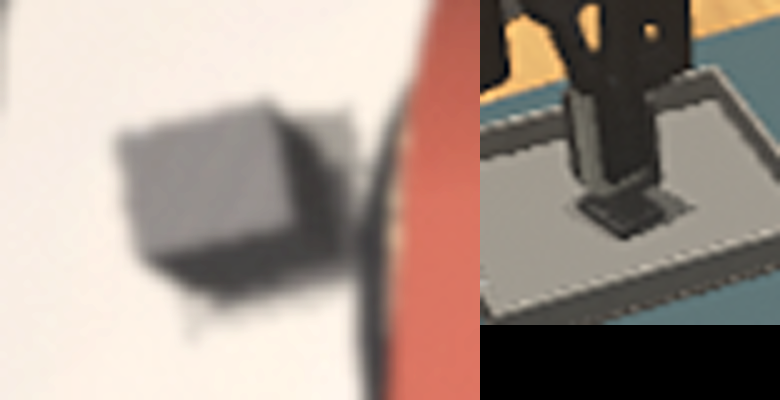

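View pics/w5.png

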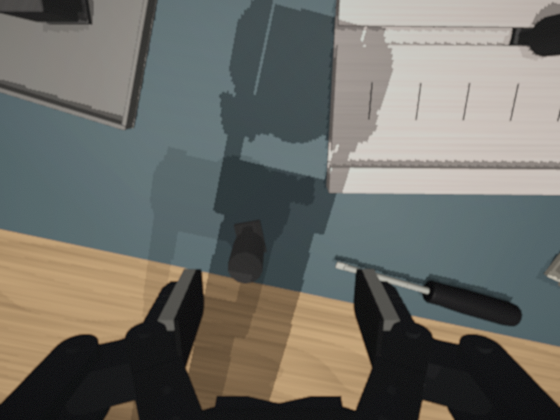

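Run:
```python
from h import *
t=ctrl.get_image('top');s=ctrl.get_image('side')
P=[onz(t,((x+.5)/8-.5+120,(y+.5)/8-.5+205),.07) for x,y in [(118,137),(268,102),(298,218),(145,255)]]
print('head top',sum(P)/4,[round(np.linalg.norm(P[i]-P[i-1]),4) for i in range(4)])
print('foot near corner',onz(s,(190+148/5,110+236/5),.01), 'left',onz(s,(190+100/5,110+200/5),.01),'right',onz(s,(190+182/5,110+206/5),.01))
```

```text
head top [0.51760473 0.27405341 0.07      ] [np.float64(0.0262), np.float64(0.0319), np.float64(0.026), np.float64(0.0324)]
foot near corner [0.51078906 0.24779294 0.01      ] left [0.50307097 0.28395647 0.01      ] right [0.53392056 0.26059165 0.01      ]
```

```bash
python3 -c "
from station import ctrl
print(ctrl.finish_job())"
```

```text
the job is handed in; nothing more can be done
None
```

I slid the block stop about 150 mm along its slot to fixture y ≈ 0.141 m, still at slot height. I then lifted it out there, stood it in the grey tray, released it and moved the gripper away. The job was handed in at about 16 s, and no verdict is reported.

**Last checks:**
- **Position:** the head sits at (0.518, 0.274), about 3 mm from the tray's centre at (0.516, 0.276).
- **Upright:** the foot's corners in the side view lie under the head. Two of the three fit within about 5 mm and the near one is off by about 7 mm, a coarse low-resolution reading that fits an upright stop. The fingers partly hid the head in that view, so tilt was not measured directly.
- **Round stop:** it is at the same pixels as at the start, (367,192) in the top view. A pixel comparison there differed by up to 24 grey levels, which I put down to noise and shading but did not trace.
- **Robot:** it reads about 0 N, jaws open, touching nothing. The forces reported after each move stayed below about 7 N.
- **Disagreement:** my first by-eye tray corners in the side view gave wrong rim heights. Measured again in an enlarged crop, they came to 19–23 mm against the 22 mm given.

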